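Square a fret-saw blank into the corner of the stop board

ROBOT

A 7-joint arm with a two-finger parallel gripper is mounted at the origin on the work surface. World frame = base frame: x ahead of the robot, y to its left, z up, the work surface at z = 0. Lengths are in m, angles in rad, forces in N, time in s.
With the tool pointing down it reaches from about 0.35 to 0.9 m from the base axis. Payload 8.1 kg.
Tool frame: the origin (TCP) lies at the centre of the arm's flange, where the gripper is bolted on; the fingertips stand 178 mm ahead of it and the grasp point (between the pads) lies 159 mm ahead of it; z points along the fingers, y is the line along which they close (so a half turn about z gives the same grasp; the last joint's range is limited). The gripper opens to 92 mm and grips with 3 to 60 N. Pads are 19 mm wide; open, the fingers measure 130 mm over their backs; the gripper's body (75 mm by 190 mm) begins 47 mm behind the grasp point.
Start: joints at [-1.421, 0.434, 0.025, 1.573, -0.012, 1.134, -0.075], TCP at [0.156, 0.605, 0.405] pointing down, gripper open.
Joint ranges: [-2.62, 2.62], [-0.44, 2.09], [-1.27, 1.32], [0.08, 2.57], [-1.32, 4.46], [0.12, 2], [-2.74, 2.74]. Speed limits (rad/s): [2.22, 2.22, 3.01, 3.01, 3.14, 3.14, 3.14].

INTERFACE

Orientations are given as a rotation vector (axis times angle).
In Python, from cell import arm gives the robot as it stands. The module is installed in compiled form; this text tells all that it offers.
- The arm moves only by the shell command python3 -m inch 'ROWS' [FORCE]. ROWS is text: rows parted by semicolons, each of 5 numbers parted by spaces: the shift along the tool's x, y, z in m, then the turn about the tool's z in rad, then the finger opening in m, from 0 to 0.0918. In form: x y z roll fingers; .... A call has 1 to 5 rows; each row is the pose to reach, as a shift and turn from the pose commanded when the call began, along the tool's axes at that moment; what a row does not reach only later rows make up. A row lasts 1/10 s, in which the tool goes at most 50 mm and 8.59 degrees, less where a joint would pass 70% of its speed; a pose out of reach is approached as far as the arm can. A call with a gripper value outside its range is refused whole. The fingers move at their own pace and stop on an object; FORCE is the grip in N (left out, the last holds). Time passes only in rows, so rows that repeat a pose let the fingers close. It gives the time, the measured TCP pose, the force, the opening and the grip force at its end, in the units of the state.
- arm.observe(): the state, without advancing time (a new reading comes with each control period).
- arm.get_image(name): name is "scene" or "top" or "wrist"; returns the picture (420x560x3 uint8, red, green, blue); there is no depth.
- arm.get_calibration(name): a dict with "intrinsics" (3x3 intrinsics, pixels), "pose" (4x4, takes a point from camera to world coordinates). Camera axes: x right, y up, looking along -z (the intrinsics and any distortion apply to the point x, -y, -z); pixel columns grow to the right and rows downward; lengths in m; the calibration is good to about 2 mm. The wrist camera is an equidistant fisheye: a pixel r from the principal point sees the ray r / f radians off the axis. A picture is of the moment at which its call begins: read the wrist's pose just before it. get_calibration takes no time and is no camera call; for the wrist camera it gives the pose at the moment of the call.
- arm.sign_off(): hands the job in; it is judged then, once.
Trained networks look in the newest picture that a camera, given by its name, has taken for a name from the list of things; names that differ only in an ending like _2 or _b are one class to them, and where a whole thing is asked for, a point or a joint stands for the part that bears it (a point fixed in the world has none). Each returns a list of dicts, best first, with "conf" (0 to 1); they miss things now and then, are a little off and sometimes report something else, mostly with a low value. They report only what shows in the picture. A call takes as long as a camera call. They do not tell look-alikes from the thing itself.
- arm.look_for(camera, query): "point" ([row, column] in pixels, amid what is visible of it).
- arm.silhouettes(camera, query): "region" (420x560 bool, what is visible of it) and "point" ([row, column] in pixels, amid what is visible of it).
- arm.place_of(camera, query): "point" ([row, column] in pixels: a listed point, or the origin of a listed thing).
The state is a dict: "clock": time; "joints": joint angles; "dq": joint speeds; "joint_efforts": joint torques, N m; "position": TCP position; "ee_rot": TCP orientation; "force": force on the tool from outside, world axes, zero at the start; "ft_torque": the same for the moment, N m; "width": opening from 0.0 (shut) to 1.0 (fully open); "gripper_force": force on a finger pad.
Only numpy, scipy, OpenCV 4.12 (cv2) and the standard library are available. Lean on these libraries where they do the work, as an engineer would, in place of code of your own. Each camera call takes 0.05 s, during which the arm holds its last target. There are 200 camera calls.

TASK

Push the wooden blank with the paper pattern along the stop board until its long edge lies flush against the aluminium fence and its end lies flush against the dark wooden stop block, so that it sits square in that corner ready to be clamped. Only push it, never lift or tip it, and leave the tin, the dowel stub, the glue bottle and the brush where they are. Finish with the robot clear of everything.

Things in the scene. Friction and masses are not known exactly. Their poses are not given: they have to be found in the camera images.
- board: The stop board: a plywood base 260 mm (its x) by 480 mm (its y), 10 mm thick, screwed to the bench, so its upper face is at z = 10 mm. Origin: centre of the underside; z up. An aluminium bar, the fence, runs along the whole far (+x) long edge: 20 mm wide, its upright near face at x = +110 mm of this frame, its top 18 mm above the plywood.
- stop: The stop block: a dark wooden bar with two brass screws, fixed on the board, 98 mm (its x) by 24 mm (its y) by 20 mm high, square to the fence and reaching up to it. It sits near either the +y or the -y end of the board (about 190 to 215 mm from the board's middle), differing from run to run. Origin: centre of its underside; its axes are parallel to the board's. The face that matters is the one turned to the board's middle, 12 mm from the origin.
- blank: The loose wooden blank, a rectangular slab 96 mm (its x) by 130 mm (its y, the long way) by 24 mm thick, 0.14 to 0.28 kg, lying flat on the plywood near the middle of the board, turned up to about 20 degrees either way from the board's axes, with a white paper pattern on top. Origin: centre of its underside; z up. It slides under a push of a few newtons.
- tin: Bystander: a round steel tin 56 mm across, 50 mm high, standing on the plywood at the end of the board opposite to the stop block. Origin: centre of its underside.
- stub: Bystander: a light wooden dowel stub 32 mm across, 45 mm high, standing on the plywood near a near (-x) corner of the board at its +y end. Origin: centre of its underside.
- glue: Bystander: a white plastic bottle with a red cap, 60 mm across and 130 mm high, standing on the bench to the left (+y) of the board. Origin: centre of its underside.
- brush: Bystander: a brush 190 mm long lying on the bench to the right (-y) of the board. Origin: underside, about mid-length; x along it.
There are look-alikes about, which are no part of the job. There is more than one size of the blank; the job needs the smallest.

How it is judged:
By the outcome, as a careful person would: the job done as asked, in the order asked, and still so for the second after the job is handed in, with the robot touching nothing.
It also fails if it takes over 46 s, if anything falls off the work surface, if the arm or the gripper's body presses on something with over 40 N, if the wrist force passes 120 N, or if a joint passes its speed limit or range.

## Working session

There is one attempt and no reset: what is moved stays moved. The work goes in short steps, Python scripts to look and compute and a shell command to move; the robot and the scene stay as the last step left them, time stands still between calls to the robot, and variables do not carry over. Pictures are saved under pics/ and viewed, at most 10 in all, crops included, and the job is handed in when it is done.

```bash
mkdir -p pics; python3 - <<'E'
from cell import arm
import cv2
s=arm.observe();print({k:s[k] for k in('clock','position','ee_rot','force','width')})
for n in('scene','top'):
    cv2.imwrite(f'pics/{n}0.png',arm.get_image(n)[:,:,::-1])
    c=arm.get_calibration(n);print(n,c)
    for q in('blank','stop','board','tin','stub'):
        print(q,[(r['conf'],r['point']) for r in arm.place_of(n,q)])
E
```

```text
{'clock': 0.0, 'position': array([0.15627756, 0.60490315, 0.40395824]), 'ee_rot': array([-3.96091619e-01, -3.11647061e+00,  2.43948726e-03]), 'force': array([ 0.56251928,  0.15304061, -0.14811107]), 'width': 0.9990052715466646}
scene {'intrinsics': array([[487.42272217,   0.        , 279.39327476],
       [  0.        , 487.42272217, 215.01939318],
       [  0.        ,   0.        ,   1.        ]]), 'pose': array([[ 0.05414962, -0.57386187,  0.81715994,  1.48049711],
       [ 0.99849268,  0.02378002, -0.0494659 , -0.06879093],
       [ 0.00895452,  0.81860678,  0.57428456,  0.71699499],
       [ 0.        ,  0.        ,  0.        ,  1.        ]])}
blank [(0.95, [313.9, 253.1]), (0.94, [218.4, 308.9]), (0.63, [169.2, 382.3])]
stop [(0.51, [233.3, 218.1])]
board [(0.82, [222.7, 302.5])]
tin [(0.95, [238.6, 384.1])]
stub [(0.77, [206.8, 379.9])]
top {'intrinsics': array([[501.44785389,   0.        , 283.38943368],
       [  0.        , 501.44785389, 215.72079238],
       [  0.        ,   0.        ,   1.        ]]), 'pose': array([[ 2.04938811e-02,  9.92149040e-01, -1.23370512e-01,
         3.45491976e-01],
       [-9.99789405e-01,  2.04693788e-02, -1.46623870e-03,
        -9.41727534e-03],
       [ 1.07059041e-03,  1.23374579e-01,  9.92359596e-01,
         1.59732717e+00],
       [ 0.00000000e+00,  0.00000000e+00,  0.00000000e+00,
         1.00000000e+00]])}
blank [(0.67, [136.7, 307.8]), (0.55, [237.1, 259.9])]
stop [(0.69, [212.4, 331.3])]
board [(0.81, [228.3, 265.4])]
tin [(0.56, [201.2, 204.5])]
stub [(0.61, [245.1, 198.2])]
```

View pics/top0.png

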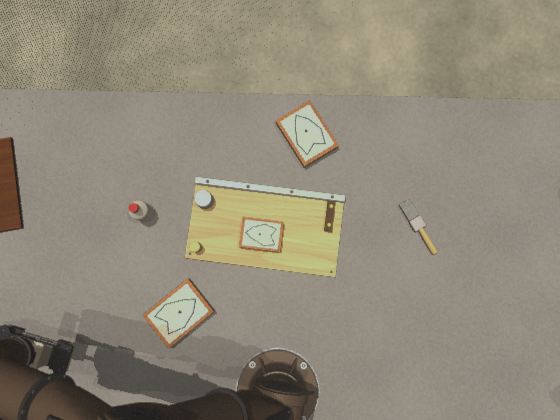

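View pics/scene0.png

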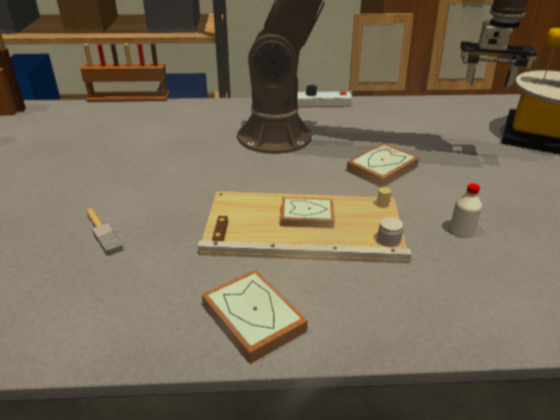

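The top view shows three look-alikes: the blank on the plywood at (row 235, col 262), a larger one at (135, 307) and another larger one at (313, 179). I choose the one on the board, because it is the smallest and lies on the plywood. The stop is at (215, 330), at the -y end. The tin (199, 204) and stub (247, 195) are at the +y end. Next I check the choice in a close crop and measure.

```bash
cat > h.py <<'E'
import numpy as np, cv2
from cell import arm
from scipy.spatial.transform import Rotation as R
def world(cam,pts,z,c=None):
    "pixels [row,col] -> world points on plane z"
    c=c or arm.get_calibration(cam);K=c['intrinsics'];T=c['pose']
    p=np.atleast_2d(np.asarray(pts,float))
    u=np.c_[(p[:,1]-K[0,2])/K[0,0],(p[:,0]-K[1,2])/K[1,1]]
    if cam=='wrist':
        r=np.hypot(*u.T)+1e-9; d=np.c_[u*(np.sin(r)/r)[:,None],np.cos(r)]
    else: d=np.c_[u,np.ones(len(u))]
    d=(d*[1,-1,-1])@T[:3,:3].T; o=T[:3,3]
    return o+d*((z-o[2])/d[:,2])[:,None]
def outline(cam,reg,z,c=None):
    "region -> min-area rectangle on plane z: centre, sizes, angle of the long side to world y (deg)"
    m=max(cv2.findContours(reg.astype(np.uint8),cv2.RETR_EXTERNAL,cv2.CHAIN_APPROX_NONE)[0],key=len)[:,0]
    w=world(cam,m[:,::-1],z,c)[:,:2].astype(np.float32)
    b=cv2.boxPoints(cv2.minAreaRect(w*1000)); e=[b[1]-b[0],b[2]-b[1]]
    L=max(e,key=np.linalg.norm); L=L*np.sign(L[1])
    return b.mean(0).round(1),sorted(np.linalg.norm(x).round(1) for x in e),np.degrees(np.arctan2(-L[0],L[1])).round(2)
E
python3 - <<'E'
from h import *
im=arm.get_image('top')[:,:,::-1]
for q,z in(('blank',.03),('stop',.03),('board',.01),('tin',.06),('stub',.055),('glue',.1),('brush',.01)):
    for r in arm.silhouettes('top',q): print(q,r['conf'],r['point'],outline('top',r['region'],z))
cv2.imwrite('pics/crop.png',cv2.resize(im[165:285,175:355],None,fx=4.4,fy=4.4,interpolation=cv2.INTER_CUBIC))
E
```

```text
blank 0.94 [234.4, 258.9] (array([481.6,  61.6], dtype=float32), [np.float32(97.8), np.float32(129.9)], np.float32(-6.16))
blank 0.8 [309.5, 181.1] (array([234.7, 309.4], dtype=float32), [np.float32(134.0), np.float32(185.8)], np.float32(41.24))
blank 0.75 [209.5, 142.9] (array([546.8, 441.7], dtype=float32), [np.float32(60.2), np.float32(83.3)], np.float32(-25.14))
blank 0.71 [134.9, 307.6] (array([808.8, -76.8], dtype=float32), [np.float32(136.4), np.float32(182.1)], np.float32(-57.51))
stop 0.7 [215.6, 332.1] (array([ 544.2, -151.7], dtype=float32), [np.float32(26.1), np.float32(93.5)], np.float32(86.92))
board 0.95 [218.9, 267.5] (array([510.6,  52.4], dtype=float32), [np.float32(266.5), np.float32(483.9)], np.float32(-6.05))
tin 0.85 [200.7, 208.0] (array([584.6, 240.9], dtype=float32), [np.float32(52.4), np.float32(60.2)], np.float32(-43.52))
stub 0.49 [244.4, 196.6] (array([436.3, 261.1], dtype=float32), [np.float32(27.7), np.float32(34.1)], np.float32(1.18))
glue 0.78 [211.1, 144.0] (array([539. , 422.5], dtype=float32), [np.float32(58.9), np.float32(76.9)], np.float32(-25.14))
brush 0.74 [222.5, 416.8] (array([ 516.2, -439.9], dtype=float32), [np.float32(45.0), np.float32(191.4)], np.float32(-59.32))
```

View pics/crop.png

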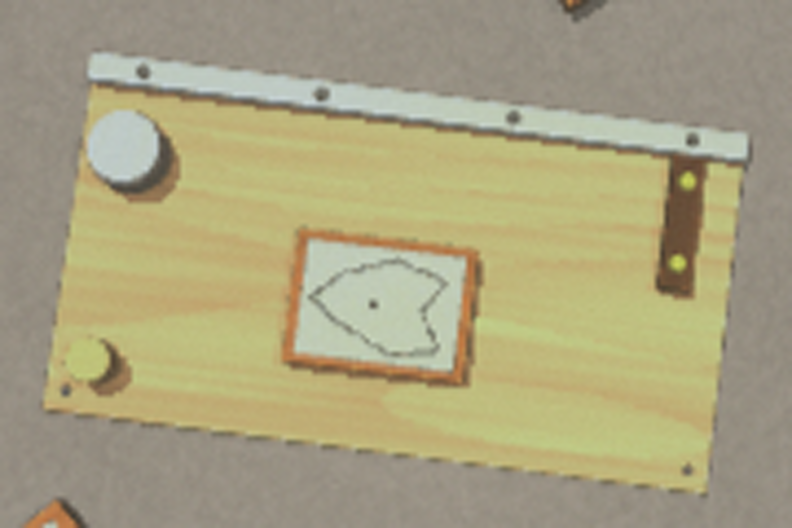

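The crop shows the blank with its paper pattern on the plywood, centred at about crop (382, 305). It is nearly parallel to the board (about -6°), and its measured size of 98 x 130 mm confirms it is the small one. I'll move above its near side.

```bash
python3 -m inch '-0.031 -0.038 0 0 0.08; -0.062 -0.076 0 0 0.08; -0.093 -0.114 0 0 0.08; -0.124 -0.152 0 0 0.08; -0.155 -0.190 0 0 0.08'
python3 -m inch '-0.031 -0.038 0 0 0.08; -0.062 -0.076 0 0 0.08; -0.093 -0.114 0 0 0.08; -0.124 -0.152 0 0 0.08; -0.155 -0.190 0 0 0.08'
```

```text
clock: 1.5
position: [0.2594, 0.3805, 0.4049]
ee_rot: [0.396, 3.116, 0.001]
force: [1.4, 0.4, 1.0]
width: 0.871
gripper_force: 0.0
clock: 2.0
position: [0.3618, 0.1576, 0.4051]
ee_rot: [0.396, 3.116, 0.002]
force: [1.9, 0.4, 0.3]
width: 0.871
gripper_force: 0.0
```

```bash
python3 -m inch '-0.03 -0.037 0 -0.074 0.08; -0.06 -0.074 0 -0.148 0.08; -0.06 -0.074 0 -0.148 0.08; -0.06 -0.074 0 -0.148 0.08'
python3 - <<'E'
from h import *
s=arm.observe();print(s['position'],R.from_rotvec(s['ee_rot']).as_matrix().round(3))
c=arm.get_calibration('wrist');im=arm.get_image('wrist');cv2.imwrite('pics/w1.png',im[:,:,::-1]);print(c)
for q,z in(('blank',.034),('stop',.03),('board',.01),('tin',.06)):
    for r in arm.silhouettes('wrist',q): print(q,r['conf'],r['point'],outline('wrist',r['region'],z,c))
E
```

```text
clock: 2.4
position: [0.4012, 0.0721, 0.4049]
ee_rot: [0.17, 3.137, 0.001]
force: [0.1, 0.4, -0.4]
width: 0.87
gripper_force: 0.0
[0.40121812 0.0720757  0.40487616] [[-0.994  0.108  0.   ]
 [ 0.108  0.994  0.   ]
 [-0.     0.    -1.   ]]
{'intrinsics': array([[325.1922621 ,   0.        , 283.67556053],
       [  0.        , 325.1922621 , 211.54792839],
       [  0.        ,   0.        ,   1.        ]]), 'pose': array([[ 0.10826021, -0.9631403 , -0.24625289,  0.33533158],
       [ 0.99412208,  0.10513713,  0.02583549,  0.07848349],
       [ 0.00100712, -0.2476024 ,  0.96886121,  0.38472365],
       [ 0.        ,  0.        ,  0.        ,  1.        ]])}
blank 0.8 [238.8, 281.5] (array([457.5,  61.7], dtype=float32), [np.float32(65.2), np.float32(131.2)], np.float32(-5.59))
blank 0.72 [46.5, 451.1] (array([234.8, 302.7], dtype=float32), [np.float32(130.7), np.float32(188.5)], np.float32(40.18))
board 0.83 [206.3, 274.6] (array([436.2,  56.8], dtype=float32), [np.float32(127.3), np.float32(479.8)], np.float32(-6.29))
```

View pics/w1.png

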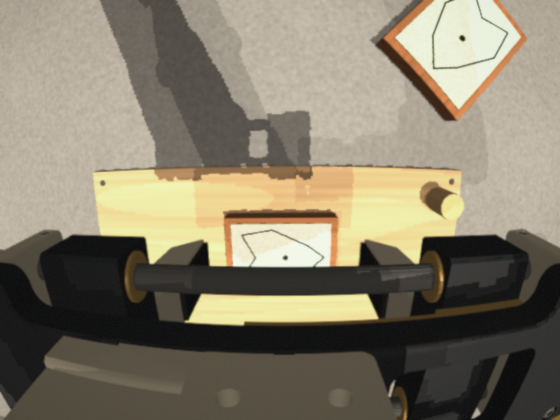

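The wrist view shows the near side of the board. The blank's near edge runs along row 215, between the fingers (cols 180 and 385), and the stub is at (203, 450). The tool's y axis is parallel to the board to within 0.2°. Now I descend.

```bash
python3 -m inch '0 0 0.05 0 0.08; 0 0 0.1 0 0.08; 0 0 0.15 0 0.08; 0 0 0.19 0 0.08; 0 0 0.207 0 0.08'
python3 -m inch '-0.005 0 0 0 0.08; -0.01 0 0 0 0.08; -0.015 0 0 0 0.08; -0.02 0 0 0 0.08; -0.026 0 0 0 0.08'
python3 -m inch '-0.008 0 0 0 0.08; -0.016 0 0 0 0.08; -0.024 0 0 0 0.08; -0.032 0 0 0 0.08; -0.04 0 0 0 0.08'
```

```text
clock: 3.15
position: [0.3997, 0.0735, 0.1947]
ee_rot: [-0.162, -3.133, 0.003]
force: [0.6, -0.3, 0.9]
width: 0.869
gripper_force: 0.0
clock: 3.65
position: [0.4268, 0.0705, 0.1985]
ee_rot: [-0.164, -3.137, -0.001]
force: [-4.3, 1.0, 3.6]
width: 0.872
gripper_force: 2.1
clock: 4.15
position: [0.4673, 0.066, 0.1977]
ee_rot: [-0.165, -3.137, 0.0]
force: [-4.7, 0.3, 2.9]
width: 0.873
gripper_force: 2.0
```

```bash
python3 -m inch '-0.007 0 0 0 0.08; -0.014 0 0 0 0.08; -0.021 0 0 0 0.08; -0.028 0 0 0 0.08; -0.034 0 0 0 0.08'
python3 - <<'E'
from h import *
im=arm.get_image('scene');cv2.imwrite('pics/s2.png',cv2.resize(im[170:280,180:430][:,:,::-1],None,fx=3.2,fy=3.2,interpolation=cv2.INTER_CUBIC))
print(arm.observe()['position'],arm.observe()['force'])
E
```

```text
clock: 4.65
position: [0.5014, 0.0624, 0.1977]
ee_rot: [0.165, 3.136, -0.0]
force: [-0.4, 0.6, -1.5]
width: 0.872
gripper_force: 0.5
[0.50237443 0.06237293 0.19789666] [-0.57861172  0.21940812  0.98679963]
```

View pics/s2.png

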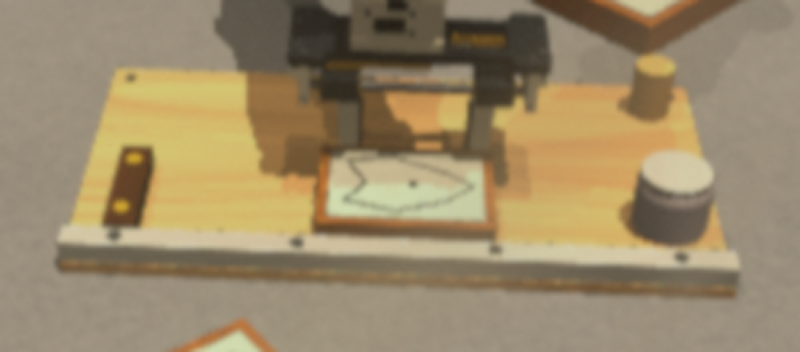

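The scene crop shows the blank pushed squarely towards the fence. Only a narrow gap is left at crop rows 232–245, with both fingers on its near edge. I creep on while watching the force.

```bash
python3 -m inch '-0.003 0 0 0 0.08; -0.006 0 0 0 0.08; -0.009 0 0 0 0.08'
python3 -m inch '-0.002 0 0 0 0.08; -0.003 0 0 0 0.08'
python3 -m inch '-0.001 0 0 0 0.08; -0.002 0 0 0 0.08'
```

```text
clock: 5.0
position: [0.5094, 0.0616, 0.1977]
ee_rot: [-0.165, -3.137, -0.0]
force: [-14.8, 3.6, 5.9]
width: 0.871
gripper_force: 9.7
clock: 5.2
position: [0.5103, 0.0616, 0.1973]
ee_rot: [-0.164, -3.131, -0.0]
force: [-13.6, 2.4, 12.1]
width: 0.868
gripper_force: 7.1
clock: 5.4
position: [0.5108, 0.0615, 0.197]
ee_rot: [-0.164, -3.128, -0.0]
force: [-19.7, 3.6, 15.2]
width: 0.868
gripper_force: 9.9
```

The force rose to about 20 N, so the blank is against the fence. I back off, lift and check joint 7.

```bash
python3 -m inch '0.004 0 0 0 0.08; 0.012 0 0 0 0.08; 0.025 0 0 0 0.08; 0.025 0 -0.04 0 0.06; 0.025 0 -0.08 0 0.04'
python3 -m inch '0 0 0 0 0.04; 0 0 0 0 0.04'
python3 - <<'E'
from h import *
s=arm.observe();print(s['joints'].round(2),s['position'],R.from_rotvec(s['ee_rot']).as_matrix().round(3))
arm.get_image('top')
for r in arm.silhouettes('top','blank'): print(r['conf'],outline('top',r['region'],.03))
E
```

```text
clock: 5.9
position: [0.4891, 0.0635, 0.2781]
ee_rot: [-0.165, -3.136, 0.002]
force: [1.1, 0.5, 1.0]
width: 0.745
gripper_force: 0.0
clock: 6.1
position: [0.4901, 0.0638, 0.2788]
ee_rot: [0.164, 3.134, 0.002]
force: [-0.2, 0.2, 0.1]
width: 0.575
gripper_force: 0.0
[-0.52  0.39  0.37  2.06 -0.21  0.73  1.45] [0.49007877 0.0638433  0.27881422] [[-0.995  0.104  0.004]
 [ 0.104  0.995  0.001]
 [-0.004  0.001 -1.   ]]
0.82 (array([574.3,   4.3], dtype=float32), [np.float32(44.3), np.float32(76.6)], np.float32(-88.82))
0.78 (array([233.9, 309.9], dtype=float32), [np.float32(134.5), np.float32(182.9)], np.float32(40.69))
0.69 (array([809.5, -75.9], dtype=float32), [np.float32(132.3), np.float32(182.3)], np.float32(-56.81))
```

```bash
python3 -m inch '-0.024 0.03 0 -0.14 0.04; -0.048 0.06 0 -0.28 0.04; -0.072 0.091 0 -0.42 0.04; -0.072 0.091 0 -0.56 0.04; -0.072 0.091 0 -0.7 0.04'
python3 -m inch '0 0 0 -0.14 0.04; 0 0 0 -0.28 0.04; 0 0 0 -0.42 0.04; 0 0 0 -0.56 0.04; 0 0 0 -0.7 0.04'
python3 -m inch '0 0 0 -0.14 0.04; 0 0 0 -0.171 0.04; 0 0 0 -0.171 0.04; 0 0 0 -0.171 0.04'
python3 - <<'E'
from h import *
s=arm.observe();print(s['joints'].round(2),s['position'],R.from_rotvec(s['ee_rot']).as_matrix().round(3))
im=arm.get_image('top');cv2.imwrite('pics/t3.png',cv2.resize(im[165:285,175:355][:,:,::-1],None,fx=4.4,fy=4.4,interpolation=cv2.INTER_CUBIC))
for r in arm.silhouettes('top','blank'): print(r['conf'],outline('top',r['region'],.03))
E
```

```text
clock: 6.7
position: [0.5708, 0.1477, 0.2758]
ee_rot: [0.931, -2.998, -0.0]
force: [0.8, -0.2, -0.1]
width: 0.438
gripper_force: 0.0
clock: 7.2
position: [0.5703, 0.1465, 0.2761]
ee_rot: [1.901, -2.499, -0.002]
force: [0.7, -0.4, 0.2]
width: 0.434
gripper_force: 0.0
clock: 7.6
position: [0.5705, 0.1465, 0.2771]
ee_rot: [2.098, -2.338, -0.001]
force: [-0.3, 0.2, 0.1]
width: 0.436
gripper_force: 0.0
[-0.3   0.51 -0.06  1.8   0.04  0.83  2.65] [0.57053325 0.146528   0.27711265] [[-0.108 -0.994 -0.001]
 [-0.994  0.108 -0.   ]
 [ 0.     0.001 -1.   ]]
0.92 (array([569.2,  51.7], dtype=float32), [np.float32(98.5), np.float32(130.0)], np.float32(-5.91))
0.6 (array([233.8, 309.4], dtype=float32), [np.float32(132.8), np.float32(181.1)], np.float32(40.16))
```

View pics/t3.png

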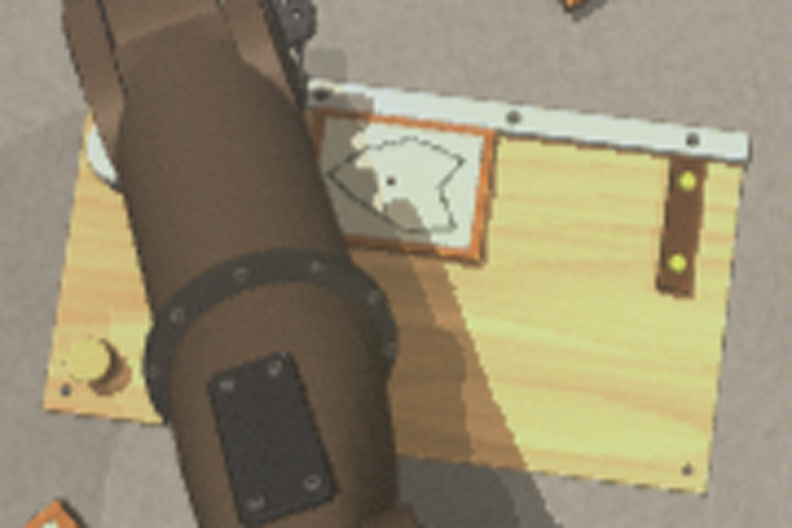

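The top crop shows the blank lying against the fence (crop 320–495 by 110–260), parallel to it. Joint 7 is close to its limit, so I give the tool a half turn back before going down.

```bash
for i in 1; do python3 -m inch '0 0 0 0.149 0.04; 0 0 0 0.298 0.04; 0 0 0 0.447 0.04; 0 0 0 0.596 0.04; 0 0 0 0.745 0.04'; done
python3 -m inch '0 0 0 0.149 0.04; 0 0 0 0.298 0.04; 0 0 0 0.447 0.04; 0 0 0 0.596 0.04; 0 0 0 0.745 0.04'
python3 -m inch '0 0 0 0.149 0.04; 0 0 0 0.298 0.04; 0 0 0 0.447 0.04; 0 0 0 0.596 0.04; 0 0 0 0.745 0.04'
python3 -m inch '0 0 0 0.149 0.04; 0 0 0 0.298 0.04; 0 0 0 0.447 0.04; 0 0 0 0.596 0.04; 0 0 0 0.745 0.04'
python3 -m inch '0 0 0 0.149 0.04; 0 0 0 0.162 0.04; 0 0 0 0.162 0.04; 0 0 0 0.162 0.04'
python3 - <<'E'
from h import *
s=arm.observe();print(s['joints'].round(2),s['position'],R.from_rotvec(s['ee_rot']).as_matrix().round(3))
E
```

```text
clock: 8.2
position: [0.5706, 0.1469, 0.2778]
ee_rot: [-1.098, 2.943, 0.0]
force: [0.0, 0.2, 0.2]
width: 0.436
gripper_force: 0.0
clock: 8.7
position: [0.5706, 0.1469, 0.2778]
ee_rot: [0.049, 3.141, 0.0]
force: [-0.3, -0.8, -0.7]
width: 0.434
gripper_force: 0.0
clock: 9.2
position: [0.5706, 0.147, 0.2778]
ee_rot: [1.189, 2.908, 0.001]
force: [-0.2, 1.2, -0.4]
width: 0.433
gripper_force: 0.0
clock: 9.7
position: [0.5705, 0.1471, 0.2779]
ee_rot: [2.165, 2.276, 0.001]
force: [-0.4, 0.1, 0.1]
width: 0.44
gripper_force: 0.0
clock: 10.1
position: [0.5706, 0.1467, 0.2778]
ee_rot: [-2.332, -2.105, -0.0]
force: [-0.3, 0.2, -0.9]
width: 0.434
gripper_force: 0.0
[-0.87  0.62  0.79  1.85 -0.55  0.91  0.08] [0.57059774 0.14674619 0.27777372] [[ 0.102  0.995  0.   ]
 [ 0.995 -0.102  0.   ]
 [ 0.     0.    -1.   ]]
```

```bash
python3 -m inch '0 0 0.04 0 0.04; 0 0 0.07 0 0.04; 0 0 0.08 0 0.04; -0.006 0 0.08 0 0.04; -0.012 0 0.08 0 0.04'
python3 -m inch '-0.006 0 0 0 0.04; -0.012 0 0 0 0.04; -0.02 0 0 0 0.04; -0.028 0 0 0 0.04; -0.036 0 0 0 0.04'
python3 -m inch '-0.008 0 0 0 0.04; -0.016 0 0 0 0.04; -0.024 0 0 0 0.04; -0.032 0 0 0 0.04; -0.04 0 0 0 0.04'
python3 -m inch '-0.008 0 0 0 0.04; -0.016 0 0 0 0.04; -0.024 0 0 0 0.04; -0.032 0 0 0 0.04; -0.038 0 0 0 0.04'
python3 - <<'E'
from h import *
print(arm.observe()['joints'].round(2))
im=arm.get_image('scene');cv2.imwrite('pics/s4.png',cv2.resize(im[170:280,180:430][:,:,::-1],None,fx=3.2,fy=3.2,interpolation=cv2.INTER_CUBIC))
E
```

```text
clock: 10.6
position: [0.5699, 0.134, 0.1988]
ee_rot: [2.334, 2.102, 0.001]
force: [-0.2, -0.4, -0.5]
width: 0.436
gripper_force: 0.0
clock: 11.1
position: [0.5659, 0.0987, 0.1984]
ee_rot: [2.334, 2.102, 0.003]
force: [-0.2, 3.8, 3.2]
width: 0.433
gripper_force: 2.0
clock: 11.6
position: [0.5613, 0.0584, 0.1977]
ee_rot: [-2.335, -2.102, 0.0]
force: [0.2, 4.0, 3.6]
width: 0.437
gripper_force: 2.0
clock: 12.1
position: [0.5572, 0.0203, 0.1977]
ee_rot: [2.336, 2.101, -0.001]
force: [-0.1, 3.2, 2.6]
width: 0.438
gripper_force: 1.8
[-0.59  0.67  0.68  1.98 -0.64  0.71  0.37]
```

View pics/s4.png

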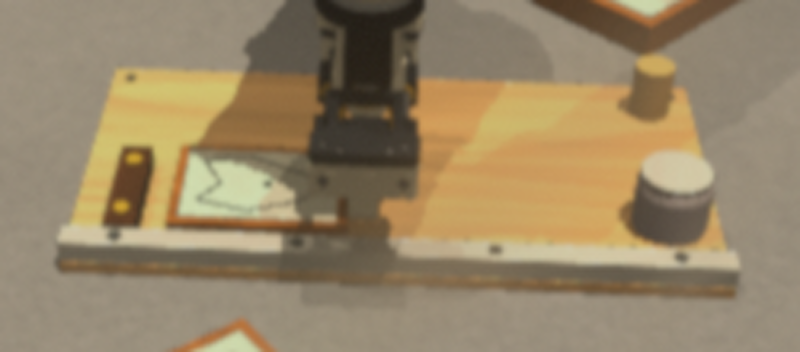

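The scene crop shows the blank sliding along the fence, its leading end at crop col 172 and about 20–25 mm from the stop (col 145). I push on and then creep.

```bash
python3 -m inch '-0.005 0 0 0 0.04; -0.009 0 0 0 0.04; -0.013 0 0 0 0.04; -0.016 0 0 0 0.04'
python3 -m inch '-0.002 0 0 0 0.04; -0.004 0 0 0 0.04'
python3 -m inch '-0.002 0 0 0 0.04; -0.004 0 0 0 0.04'
```

```text
clock: 12.55
position: [0.5556, 0.0049, 0.1976]
ee_rot: [2.335, 2.101, -0.001]
force: [0.3, 1.1, 0.6]
width: 0.437
gripper_force: 0.9
clock: 12.75
position: [0.5552, 0.0012, 0.1976]
ee_rot: [-2.335, -2.102, 0.0]
force: [0.3, 0.7, -0.9]
width: 0.437
gripper_force: 0.6
clock: 12.95
position: [0.555, -0.002, 0.1977]
ee_rot: [-2.334, -2.101, -0.001]
force: [0.7, 7.1, -0.1]
width: 0.433
gripper_force: 3.8
```

```bash
python3 -m inch '-0.001 0 0 0 0.04; -0.002 0 0 0 0.04; -0.002 0 0 0 0.04'
python3 -m inch '-0.001 0 0 0 0.04; -0.002 0 0 0 0.04; -0.002 0 0 0 0.04'
```

```text
clock: 13.25
position: [0.555, -0.0024, 0.1977]
ee_rot: [-2.331, -2.102, -0.003]
force: [1.0, 8.5, 0.1]
width: 0.438
gripper_force: 4.6
clock: 13.55
position: [0.5549, -0.0028, 0.1977]
ee_rot: [-2.329, -2.102, -0.006]
force: [0.4, 14.4, 1.7]
width: 0.435
gripper_force: 7.4
```

The blank is against the stop at about 14 N. I lift and give the near long edge a confirming push against the fence.

```bash
python3 -m inch '0.004 0 0 0 0.04; 0.015 0 0 0 0.04; 0.03 0 0 0 0.04; 0.03 0 -0.04 0 0.03; 0.03 0 -0.08 0 0.03'
python3 -m inch '-0.025 -0.02 0 -0.14 0.03; -0.05 -0.04 0 -0.28 0.03; -0.075 -0.06 0 -0.42 0.03; -0.098 -0.08 0 -0.56 0.03; -0.098 -0.08 0 -0.7 0.03'
python3 -m inch '0 0 0 -0.145 0.03; 0 0 0 -0.29 0.03; 0 0 0 -0.435 0.03; 0 0 0 -0.58 0.03; 0 0 0 -0.725 0.03'
python3 -m inch '0 0 0 -0.146 0.03; 0 0 0 -0.146 0.03; 0 0 0 -0.146 0.03'
python3 - <<'E'
from h import *
s=arm.observe();print(s['joints'].round(2),s['position'],R.from_rotvec(s['ee_rot']).as_matrix().round(3))
c=arm.get_calibration('wrist');im=arm.get_image('wrist');cv2.imwrite('pics/w5.png',im[:,:,::-1])
arm.get_image('top')
for r in arm.silhouettes('top','blank'): print(r['conf'],outline('top',r['region'],.03))
E
```

```text
clock: 14.05
position: [0.5573, 0.0248, 0.2778]
ee_rot: [-2.333, -2.102, 0.005]
force: [0.4, -0.6, 0.7]
width: 0.341
gripper_force: 0.0
clock: 14.55
position: [0.465, -0.0679, 0.2778]
ee_rot: [-1.47, -2.775, 0.002]
force: [0.1, 0.6, -0.5]
width: 0.326
gripper_force: 0.0
clock: 15.05
position: [0.468, -0.0651, 0.2777]
ee_rot: [0.383, 3.118, -0.0]
force: [0.3, 0.5, 0.3]
width: 0.331
gripper_force: 0.0
clock: 15.35
position: [0.4679, -0.0654, 0.2777]
ee_rot: [-0.171, -3.137, -0.0]
force: [-0.5, 0.5, -0.2]
width: 0.326
gripper_force: 0.0
[-0.27  0.36  0.38  2.11 -0.2   0.71  1.7 ] [ 0.46788824 -0.06542316  0.2777098 ] [[-0.994  0.109 -0.   ]
 [ 0.109  0.994  0.   ]
 [ 0.     0.    -1.   ]]
0.71 (array([232.7, 309.8], dtype=float32), [np.float32(133.9), np.float32(183.6)], np.float32(40.84))
0.63 (array([579.2, -77.8], dtype=float32), [np.float32(57.5), np.float32(132.8)], np.float32(1.18))
0.6 (array([809.4, -76.2], dtype=float32), [np.float32(134.9), np.float32(185.7)], np.float32(-57.07))
```

View pics/w5.png

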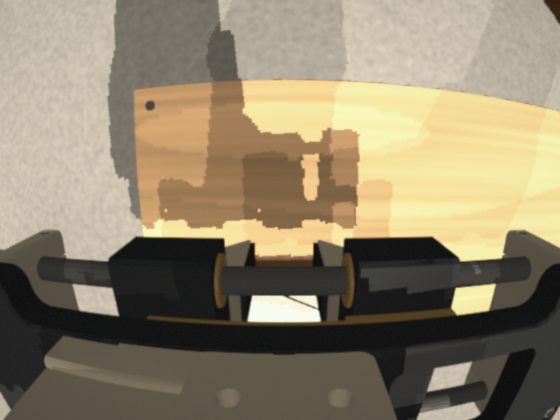

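The wrist view shows the gripper over bare plywood, with the blank's near edge (row 262) ahead between the fingers. I descend and press.

```bash
python3 -m inch '0 0 0.04 0 0.03; 0 0 0.07 0 0.03; -0.005 0 0.08 0 0.03; -0.012 0 0.08 0 0.03; -0.02 0 0.08 0 0.03'
python3 -m inch '-0.003 0 0 0 0.03; -0.005 0 0 0 0.03; -0.007 0 0 0 0.03; -0.009 0 0 0 0.03'
python3 -m inch '-0.001 0 0 0 0.03; -0.002 0 0 0 0.03; -0.003 0 0 0 0.03'
```

```text
clock: 16.0
position: [0.4889, -0.068, 0.1986]
ee_rot: [0.166, 3.136, -0.0]
force: [1.4, 0.0, -0.0]
width: 0.328
gripper_force: 0.0
clock: 16.4
position: [0.4958, -0.0687, 0.1979]
ee_rot: [-0.165, -3.135, -0.001]
force: [-12.2, 1.5, 10.9]
width: 0.328
gripper_force: 7.1
clock: 16.7
position: [0.4967, -0.0688, 0.1973]
ee_rot: [-0.165, -3.13, -0.002]
force: [-14.7, 1.9, 11.8]
width: 0.33
gripper_force: 7.4
```

```bash
python3 -m inch '0.004 0 0 0 0.03; 0.012 0 0 0 0.03; 0.025 0 0 0 0.03; 0.025 0 -0.05 0 0.03; 0.025 0 -0.1 0 0.03'
python3 -m inch '0.01 0.045 -0.015 0 0.03; 0.02 0.09 -0.03 0 0.03; 0.03 0.135 -0.045 0 0.03; 0.04 0.18 -0.06 0 0.03; 0.04 0.225 -0.08 0 0.03'
python3 -m inch '0 0.048 0 0 0.03; 0 0.096 0 0 0.03; 0 0.144 0 0 0.03; 0 0.192 0 0 0.03; 0 0.192 0 0 0.03'
python3 - <<'E'
from h import *
print(arm.observe()['position'])
a=arm.get_image('top')[160:290,240:370];b=None
print([(r['conf'],outline('top',r['region'],.03)) for q in('blank',) for r in arm.silhouettes('top',q)])
for q,z in(('tin',.06),('stub',.055),('glue',.1),('brush',.01),('board',.01)): print(q,[(r['conf'],outline('top',r['region'],z)) for r in arm.silhouettes('top',q)][:1])
b=arm.get_image('scene')[180:265,190:360]
A=cv2.resize(a,(400,400),interpolation=cv2.INTER_CUBIC);B=cv2.resize(b,(800,400),interpolation=cv2.INTER_CUBIC)
cv2.imwrite('pics/a6.png',cv2.resize(a,(600,600),interpolation=cv2.INTER_CUBIC)[:,:,::-1]);cv2.imwrite('pics/b6.png',B[:,:,::-1])
E
```

```text
clock: 17.2
position: [0.4737, -0.0665, 0.2981]
ee_rot: [-0.165, -3.134, 0.001]
force: [2.3, -0.3, -0.3]
width: 0.324
gripper_force: 0.0
clock: 17.7
position: [0.4569, 0.1632, 0.3783]
ee_rot: [-0.164, -3.137, -0.001]
force: [1.1, -0.3, 0.5]
width: 0.327
gripper_force: 0.0
clock: 18.2
position: [0.4768, 0.3598, 0.3772]
ee_rot: [-0.151, -3.138, -0.006]
force: [0.5, -0.4, -0.1]
width: 0.325
gripper_force: 0.0
[0.47684623 0.35977142 0.3771574 ]
[(0.87, (array([554.6, -76.3], dtype=float32), [np.float32(94.9), np.float32(128.6)], np.float32(-5.57))), (0.62, (array([256.4, 283.2], dtype=float32), [np.float32(114.6), np.float32(134.4)], np.float32(-51.4))), (0.61, (array([807.5, -75.2], dtype=float32), [np.float32(138.6), np.float32(182.7)], np.float32(-56.35)))]
tin [(0.86, (array([583.8, 241.7], dtype=float32), [np.float32(56.5), np.float32(59.3)], np.float32(1.19)))]
stub [(0.58, (array([436.3, 261.2], dtype=float32), [np.float32(27.7), np.float32(34.2)], np.float32(1.18)))]
glue [(0.52, (array([559.4, 417.4], dtype=float32), [np.float32(15.4), np.float32(47.8)], np.float32(-29.55)))]
brush [(0.73, (array([ 515.7, -439.4], dtype=float32), [np.float32(43.9), np.float32(187.8)], np.float32(-59.49)))]
board [(0.62, (array([509.3,  52.3], dtype=float32), [np.float32(263.3), np.float32(483.4)], np.float32(-6.04)))]
```

View pics/a6.png

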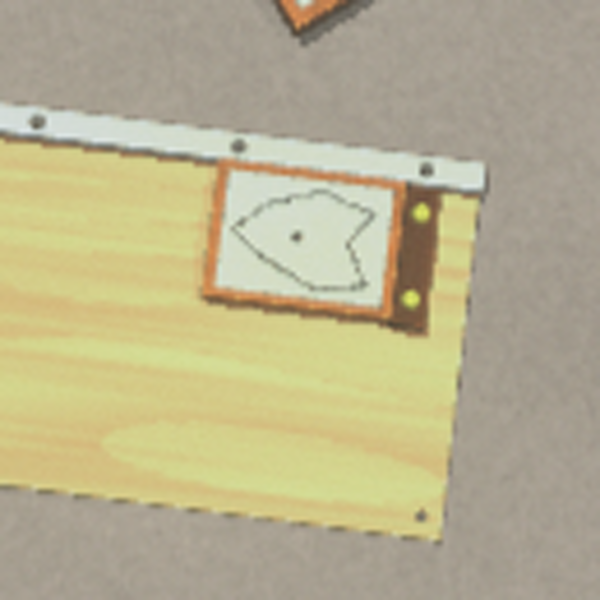

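View pics/b6.png

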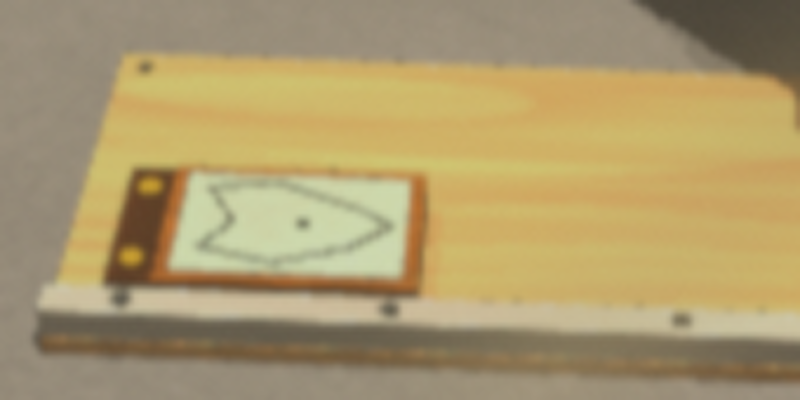

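The top view (blank at 205–405 by 160–315) and the scene view both show the blank flush against the fence and the stop with no visible gap. The tin, stub and brush have not moved, and the glue was partly hidden by the arm. The robot is clear of everything.

```bash
python3 -c "
from cell import arm
print(arm.sign_off())"
```

```text
the job is handed in; nothing more can be done
None
```

The small blank now sits square in the corner, flush against the fence and the stop with no gap visible; the job was handed in about 19 s into the 46 s limit with the robot clear (no verdict was returned).

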